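# Start the plate exposure without touching the switch

### The arm

A 7-joint arm with a two-finger parallel gripper is mounted at the origin on the work surface; the furniture and walls round the work are solid. World frame = base frame: x ahead of the robot, y to its left, z up, the work surface at z = 0. Lengths are in mm, angles in rad, forces in N, time in s.
With the tool pointing down it reaches from about 425 to 975 mm from the base axis. Payload 16.7 kg.
Tool frame: the origin (TCP) lies where the fingers leave the gripper's body, on its centre line; the fingertips stand 73 mm ahead of it and the grasp point (between the pads) lies 54 mm ahead of it; z points along the fingers, y is the line along which they close (so a half turn about z gives the same grasp; the last joint's range is limited). The gripper opens to 85 mm and grips with 20 to 120 N. Pads are 22 mm wide; open, the fingers measure 114 mm over their backs; the gripper's body (76 mm by 85 mm) begins 54 mm behind the grasp point. The pads swing forward as they close: fully open they stand 13 mm farther back than shut.
Start: joints at [1.163, 0.426, 0.074, 1.606, -0.034, 1.111, -0.067], TCP at [172.063, -652.668, 303.902] pointing down, gripper open.
Joint ranges: [-2.85, 2.85], [-0.5, 2.14], [-1.23, 1.37], [0.21, 2.46], [-1.02, 4.16], [0.16, 2.05], [-2.73, 2.73]. Speed limits (rad/s): [1.89, 1.89, 2.39, 2.39, 3.01, 3.01, 3.01].

### API

Orientations are given as a unit quaternion [w, x, y, z].
In Python, from cell import sensors, capture, camera_params, sign_off gives the robot as it stands.
- The arm moves only by the shell command python3 -m jog 'ROWS'. ROWS is JSON, a list of rows, each an object of numbers: "dx", "dy", "dz": the shift along the world's x, y, z normalised to -1 to 1, where 1 is 0.2 m; "ax", "ay", "az": the turn, a rotation vector about the world's x, y, z normalised to -1 to 1, where 1 is 180 degrees; "hand": the opening, from -1 (shut) to 1 (fully open). A call has 1 to 10 rows; each row shifts and turns the commanded pose from where the row before left it; what a row does not reach is not made up. A row lasts 1/10 s, in which the tool goes at most 50 mm and 8.59 degrees, less where a joint would pass 70% of its speed; a pose out of reach is approached as far as the arm can. A call with a number of a shift or a turn outside -1 to 1 is refused whole. A call with a gripper value outside its range is refused whole. The fingers move at their own pace and stop on an object; the grip force is fixed at half the most. Time passes only in rows, so rows that do not move let the fingers close. It gives the time, the measured TCP pose, the force, the opening and the grip force at its end, in the units of the state.
- sensors.read_state(): the state, without advancing time (a new reading comes with each control period).
- capture(name): name is "side" or "top" or "wrist"; returns the picture (384x512x3 uint8, red, green, blue); there is no depth.
- camera_params(name): a dict with "fx", "fy", "cx", "cy" (pixels), "dist" ([k1, k2, p1, p2, k3] as OpenCV has them; the pictures are not rectified), "xyz" and "rotation" of the camera in the world; the wrist camera has in their place "mount" (4x4, takes a point from camera to tool coordinates, whose origin is the TCP and whose axes are the flange's). Camera axes: x right, y up, looking along -z (the intrinsics and any distortion apply to the point x, -y, -z); pixel columns grow to the right and rows downward; lengths in mm; the calibration is good to about 2 mm. A picture is of the moment at which its call begins: read the wrist's pose just before it. camera_params takes no time and is no camera call.
- sign_off(): hands the job in; it is judged then, once.
The state is a dict: "time": time; "joints": joint angles; "joint_vel": joint speeds; "joint_efforts": joint torques, N m; "eef_pos": TCP position; "tcp_rot": TCP orientation; "ft_force": force on the tool from outside, world axes, zero at the start; "ft_torque": the same for the moment, N m; "gripper_width": finger opening in mm; "grip_force": force on a finger pad.
Only numpy, scipy, OpenCV 4.12 (cv2) and the standard library are available. Lean on these libraries where they do the work, as an engineer would, in place of code of your own. Each camera call takes 0.05 s, during which the arm holds its last target. There are 200 camera calls.

### The job

Expose the plate that lies in the UV unit: with your fingertips press the open lid shut until it lies flat, without slamming it, then push the slide catch fully home over the lid's lip. Then start the lamp with the round touch-free switch: point at it from straight above, fingertips about 3 cm over its middle and not touching it, keep still there for two full seconds, and afterwards take the hand well away from it (20 cm is plenty). Neither touch the square stop switch nor bring the hand close over it, grasp or lift nothing, and leave the other things on the table where they are.

Things in the scene. Friction and masses are not known exactly. Their poses are not given: they have to be found in the camera images.
- exposure_unit: UV exposure unit, fixed: light grey box 270 deep (its x) x 210 wide (its y); its front (own -x) faces world -y within 10 deg (start yaw about 90 deg). Origin: centre of the underside, on the table. A flat black control deck, 60 mm above the table, runs along the front, x = -130 to -52 mm; behind it the glass bed under the lid. lid_hinge marks the hinge
- lid (a joint): grey lid hinged at the unit's rear. rad: 0 shut and flat, 0.8 to 1.1 at the start, positive = front raised. Friction hinge, stays where left; 2 to 6 N pressing near the front close it. 146 mm from hinge to front edge, 198 wide; shut, its upper face is 22 mm above the deck. A metal lip, 70 wide, sticks out 24 mm more at mid-front, its top 8 mm above the deck when shut
- lid_press (a point): point on the upper (outer) face of the lid, mid-width, 120 mm from the hinge line (26 mm behind the front edge): a good place to press; it moves with the lid. Axes: those of the unit when shut (x towards the hinge, z out of the upper face)
- catch (a joint): slide catch in the middle of the deck between two low rails: steel block, flat tongue towards the lid, upright black knob. m: 0 open (drawn to the front), 0.028 fully home, along the unit's +x (towards the lid); 0 to 0.004 at the start. Home, the tongue lies 2 mm over the lid's lip. About 2 N moves it, it stays where left. Nothing stands in front of the knob
- catch_knob (a point): top centre of the catch's knob, 34 mm above the deck, moves with it. Knob 17 to 18 mm diameter, with a 22 mm rim over the top 5 mm; it rises from the steel block, whose top is 10 mm above the deck and which reaches 17 mm in front of and behind the knob's axis and 13 mm to either side. The guide rails are 6 mm high
- round_switch: the START switch: round touch-free sensor, 36 mm diameter, 7 high, aluminium ring with black lens, fixed on the deck 58 mm to the left or right of the catch (it varies), 33 mm in from the unit's front edge. Origin: centre of its underside, on the deck; z up. Answers to a hand held close above it; never to be touched
- square_switch: the STOP switch: a square touch-free sensor, 35 x 35 mm, 7 mm high, aluminium frame with a black lens, fixed on the deck 58 mm to the other side of the catch. Origin: centre of its underside, on the deck; z up. Not to be touched, and no hand brought close over it
- blue_tape: flat roll of tape, 104 mm across, 24 mm high, lying loose on the table before the unit; stays where it is. Origin: centre of the underside
- marker_c: felt marker, 136 mm long, 16 mm thick, lying loose on the table; stays where it is. Origin: under its middle
- ink_jar_madder: short closed ink jar, 68 mm across, 63 mm high, standing loose on the table; stays where it is. Origin: centre of the underside
- lid_hinge (a point): middle of the lid's hinge line, which runs along the unit's y axis at unit x = +118 mm, y = 0, 60 mm above the table (level with the deck). Axes: the unit's

How it is judged:
By the outcome, as a careful person would: the job done as asked, in the order asked, and still so for the second after the job is handed in, with the robot touching nothing.
It also fails if it takes over 61 s, if anything falls off the work surface, if the arm or the gripper's body presses on something with over 40 N, if the wrist force passes 120 N, or if a joint passes its speed limit or range.

## Working session

There is one attempt and no reset: what is moved stays moved. The work goes in short steps, Python scripts to look and compute and a shell command to move; the robot and the scene stay as the last step left them, time stands still between calls to the robot, and variables do not carry over. Pictures are saved under pics/ and viewed, at most 10 in all, crops included, and the job is handed in when it is done.

```bash
mkdir -p pics; ls
python3 - <<'E'
from cell import sensors,capture,camera_params
import cv2,numpy as np
s=sensors.read_state();print(s)
for n in("top","side","wrist"):
    print(n,camera_params(n)); cv2.imwrite(f"pics/{n}0.png",capture(n)[:,:,::-1])
a=cv2.imread("pics/top0.png");b=cv2.imread("pics/side0.png")
E
```

```text
pics
{'time': 0.0, 'joints': array([ 1.16350185,  0.42672092,  0.07388087,  1.60658767, -0.0341075 ,
        1.11083315, -0.06713097]), 'joint_vel': array([ 0.00020343,  0.00013825,  0.00083592, -0.00230882, -0.00158928,
        0.00097706,  0.00029451]), 'joint_efforts': array([-5.91488806e-04, -9.49843454e+01,  3.76082808e+00, -4.63521910e+01,
        1.93244132e-02,  1.01924074e-02, -1.89616310e-05]), 'eef_pos': array([ 171.97347517, -652.40063169,  303.22736784]), 'tcp_rot': array([-6.30701078e-04,  9.91709996e-01,  1.28494627e-01, -1.32039607e-04]), 'ft_force': array([-0.35321555, -0.05533308,  1.09051306]), 'ft_torque': array([ 0.02365808, -0.00255706,  0.00323563]), 'grip_force': 0.0, 'gripper_width': 86.03055478552139}
top {'fx': 414.42342738985764, 'fy': 414.42342738985764, 'cx': 252.8065207040254, 'cy': 191.77008766975868, 'dist': array([-0.00939645,  0.        ,  0.        ,  0.        ,  0.        ]), 'xyz': array([279.66426056, 252.02977779, 993.16431554]), 'rotation': array([-0.69619966, -0.05685875,  0.0424352 ,  0.71433351])}
side {'fx': 369.1006380842989, 'fy': 369.1006380842989, 'cx': 258.2886295079644, 'cy': 193.1312908076807, 'dist': array([-0.0894646,  0.       ,  0.       ,  0.       ,  0.       ]), 'xyz': array([ 256.63386533, -463.14628744,  774.56355116]), 'rotation': array([ 0.91102697,  0.40006032, -0.03311484, -0.09426031])}
wrist {'fx': 272.838932967968, 'fy': 272.838932967968, 'cx': 249.3159674261577, 'cy': 193.04766896304668, 'dist': array([-0.00165467,  0.        ,  0.        ,  0.        ,  0.        ]), 'mount': array([[-7.16328258e-04,  9.57984846e-01,  2.86817923e-01,
         7.22248938e+01],
       [ 9.99999162e-01,  9.95647623e-04, -8.28008500e-04,
        -9.22610426e-01],
       [-1.07878918e-03,  2.86817089e-01, -9.57984756e-01,
        -7.13447495e+01],
       [ 0.00000000e+00,  0.00000000e+00,  0.00000000e+00,
         1.00000000e+00]])}
```

View pics/top0.png

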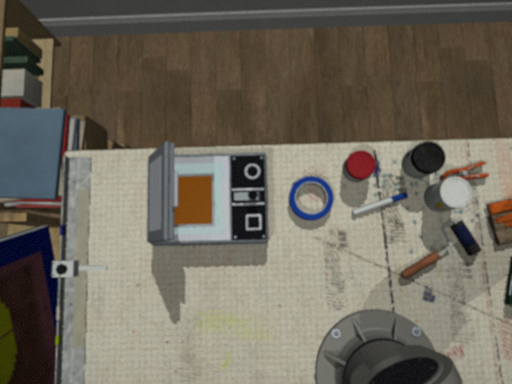

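View pics/side0.png

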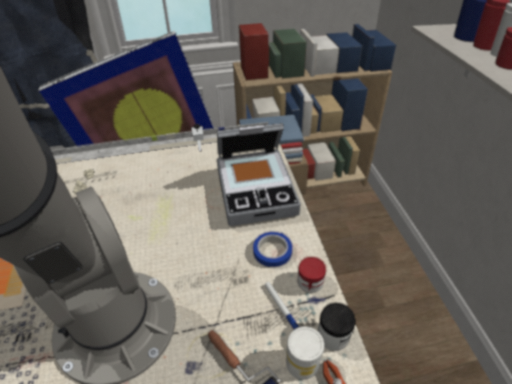

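The top view shows the unit with its lid at the left (col 150–265, row 145–245), the round switch at (253,171), the square one at (254,222) and the knob near (250,196). The tape is in front at (311,198). The side view agrees: the lid is open at the rear.

```bash
cat > h.py <<'E'
import numpy as np,cv2
from scipy.spatial.transform import Rotation as R
from cell import sensors,capture,camera_params
def rq(q): return R.from_quat([q[1],q[2],q[3],q[0]]).as_matrix()
def cam(n,s=None):
    p=camera_params(n);K=np.array([[p['fx'],0,p['cx']],[0,p['fy'],p['cy']],[0,0,1]])
    if n=='wrist':
        s=s or sensors.read_state();T=rq(s['tcp_rot']);M=p['mount']
        return K,p['dist'],T@M[:3,3]+s['eef_pos'],T@M[:3,:3]
    return K,p['dist'],np.array(p['xyz']),rq(p['rotation'])
def ray(c,uv):
    K,d,o,Rm=c
    x=cv2.undistortPoints(np.array([[uv]],float),K,d)[0,0]
    return o,Rm@np.array([x[0],-x[1],-1])
def hit(c,uv,z):
    o,v=ray(c,uv);return o+v*(z-o[2])/v[2]
def proj(c,P):
    K,d,o,Rm=c;q=(np.atleast_2d(P)-o)@Rm*[1,-1,-1]
    return cv2.projectPoints(q.reshape(-1,1,3),np.zeros(3),np.zeros(3),K,d)[0][:,0]
def tri(r):
    A=0;b=0
    for o,v in r:
        v=v/np.linalg.norm(v);M=np.eye(3)-np.outer(v,v);A=A+M;b=b+M@o
    return np.linalg.solve(A,b)
E
python3 - <<'E'
from h import *
c=cam('top')
for n,uv,z in(("round",(253,171),67),("square",(254,222),67),("knob",(250,196),94),("tape",(311,198),24),("cornerFR",(266,153),60),("cornerFL",(268,242),60)):
    print(n,hit(c,uv,z).round(1))
a=cv2.imread("pics/top0.png")[135:255,140:340];b=cv2.imread("pics/side0.png")[115:235,200:320]
cv2.imwrite("pics/z.png",np.hstack([cv2.resize(a,(800,480),interpolation=2)]))
E
```

```text
round [458.6 267.8  67. ]
square [342.7 268.4  67. ]
knob [397.9 275.2  94. ]
tape [398.5 133.8  24. ]
cornerFR [501.3 236.9  60. ]
cornerFL [297.7 238.3  60. ]
```

View pics/z.png

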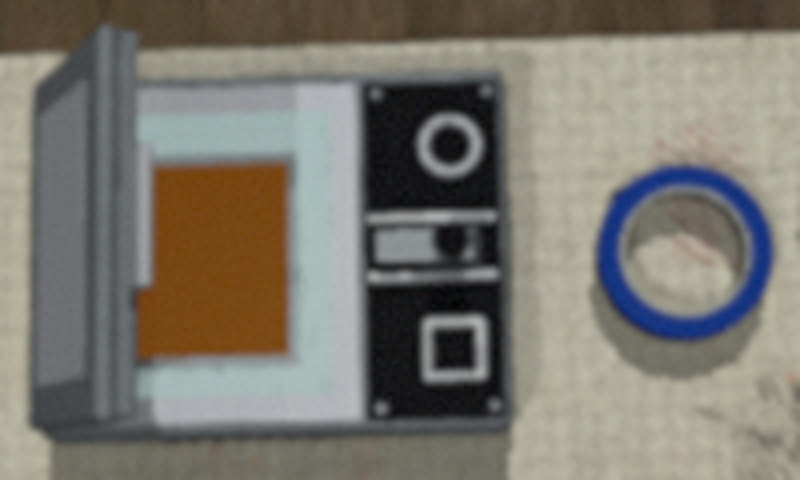

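```bash
python3 -m jog '[{"dx":0.19,"dy":0.14,"dz":0.06,"az":-0.041,"hand":-1},{"dx":0.19,"dy":0.14,"dz":0.06,"az":-0.041,"hand":-1},{"dx":0.19,"dy":0.15,"dz":0.06,"hand":-1},{"dx":0.19,"dy":0.15,"dz":0.06,"hand":-1},{"dx":0.19,"dy":0.15,"dz":0.06,"hand":-1},{"dx":0.19,"dy":0.15,"hand":-1},{"dx":0.19,"dy":0.15,"hand":-1},{"dx":0.19,"dy":0.15,"hand":-1},{"dx":0.19,"dy":0.15,"hand":-1},{"dx":0.19,"dy":0.15,"hand":-1}]' && python3 -c "
from cell import sensors;s=sensors.read_state();print(s['joints'],s['ft_force'])"
```

```text
invalid input at $[0]: expected keys dx, dy, dz, ax, ay, az, hand
```

```bash
python3 -m jog '[{"dx":0.19,"dy":0.14,"dz":0.06,"ax":0,"ay":0,"az":-0.041,"hand":-1},{"dx":0.19,"dy":0.14,"dz":0.06,"ax":0,"ay":0,"az":-0.041,"hand":-1},{"dx":0.19,"dy":0.15,"dz":0.06,"ax":0,"ay":0,"az":0,"hand":-1},{"dx":0.19,"dy":0.15,"dz":0.06,"ax":0,"ay":0,"az":0,"hand":-1},{"dx":0.19,"dy":0.15,"dz":0.06,"ax":0,"ay":0,"az":0,"hand":-1},{"dx":0.19,"dy":0.15,"dz":0,"ax":0,"ay":0,"az":0,"hand":-1},{"dx":0.19,"dy":0.15,"dz":0,"ax":0,"ay":0,"az":0,"hand":-1},{"dx":0.19,"dy":0.15,"dz":0,"ax":0,"ay":0,"az":0,"hand":-1},{"dx":0.19,"dy":0.15,"dz":0,"ax":0,"ay":0,"az":0,"hand":-1},{"dx":0.19,"dy":0.15,"dz":0,"ax":0,"ay":0,"az":0,"hand":-1}]' && python3 -c "
from cell import sensors;s=sensors.read_state();print(s['joints'],s['ft_force'])"
```

```text
time: 1.15
eef_pos: [553.3, -355.2, 363.8]
tcp_rot: [-0.0, 1.0, -0.0, -0.0]
ft_force: [0.1, -0.9, 0.4]
gripper_width: 0.3
grip_force: 0.0
[ 0.51654516  0.3555274  -0.05793646  1.57246269  0.02148032  1.21436823
 -1.1161017 ] [ 0.0890955  -0.89545456  0.36263731]
```

```bash
python3 -m jog '[{"dx":0.05,"dy":0.24,"dz":0,"ax":0,"ay":0,"az":0.045,"hand":-1},{"dx":0.05,"dy":0.24,"dz":0,"ax":0,"ay":0,"az":0.045,"hand":-1},{"dx":0.05,"dy":0.24,"dz":0,"ax":0,"ay":0,"az":0.045,"hand":-1},{"dx":0.05,"dy":0.24,"dz":0,"ax":0,"ay":0,"az":0.045,"hand":-1},{"dx":0.05,"dy":0.24,"dz":0,"ax":0,"ay":0,"az":0.045,"hand":-1},{"dx":0,"dy":0.24,"dz":0,"ax":0,"ay":0,"az":0.045,"hand":-1},{"dx":0,"dy":0.24,"dz":0,"ax":0,"ay":0,"az":0.045,"hand":-1},{"dx":0,"dy":0.24,"dz":0,"ax":0,"ay":0,"az":0.045,"hand":-1},{"dx":0,"dy":0.24,"dz":0,"ax":0,"ay":0,"az":0.045,"hand":-1},{"dx":0,"dy":0.24,"dz":0,"ax":0,"ay":0,"az":0.045,"hand":-1}]' && python3 -m jog '[{"dx":-0.12,"dy":0.2,"dz":0,"ax":0,"ay":0,"az":0.045,"hand":-1},{"dx":-0.12,"dy":0.2,"dz":0,"ax":0,"ay":0,"az":0.005,"hand":-1},{"dx":-0.12,"dy":0.2,"dz":0,"ax":0,"ay":0,"az":0,"hand":-1},{"dx":-0.12,"dy":0.15,"dz":0,"ax":0,"ay":0,"az":0,"hand":-1},{"dx":-0.12,"dy":0.1,"dz":0,"ax":0,"ay":0,"az":0,"hand":-1},{"dx":-0.12,"dy":0.05,"dz":0,"ax":0,"ay":0,"az":0,"hand":-1},{"dx":0,"dy":0,"dz":0,"ax":0,"ay":0,"az":0,"hand":-1}]'
python3 - <<'E'
from h import *
s=sensors.read_state();print(s['joints'])
cv2.imwrite("pics/w1.png",capture('wrist')[:,:,::-1])
E
```

```text
time: 2.15
eef_pos: [601.7, 125.1, 363.9]
tcp_rot: [0.0, 0.759, 0.652, -0.0]
ft_force: [1.1, 0.4, -0.3]
gripper_width: -0.3
grip_force: 0.0
time: 2.85
eef_pos: [455.0, 305.4, 364.1]
tcp_rot: [-0.0, 0.705, 0.709, -0.0]
ft_force: [0.0, -0.7, -0.9]
gripper_width: 0.0
grip_force: 0.0
[-0.1509043   0.22379522 -0.6467628   1.787366    0.14494533  1.17841058
 -0.83663464]
```

View pics/w1.png

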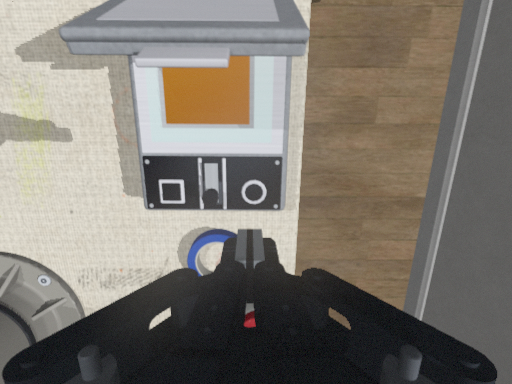

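Run:
```python
from h import *
s=sensors.read_state();c=cam('wrist',s);t=cam('top')
im=cv2.imread("pics/w1.png");g=im.max(2)
m=((g>130)&(im.max(2).astype(int)-im.min(2)<40)).astype(np.uint8);m[:158]=0;m[208:]=0;m[:,:150]=0;m[:,276:]=0
n,l,st,ce=cv2.connectedComponentsWithStats(m)
for i in range(1,n):
    if st[i,4]>40:
        x,y,w,h=st[i,:4];print(st[i],hit(c,(x+(w-1)/2,y+(h-1)/2),67).round(1))
print("knob w",hit(c,(210.5,196),94).round(1),"t",hit(t,(253.2,195.2),94).round(1))
print("front corners",hit(c,(146,209),60).round(1),hit(c,(285,209),60).round(1))
for a in np.arange(.75,1.16,.05):
    f=lambda r,h:np.array([401,488-r*np.cos(a)+h*np.sin(a),60+r*np.sin(a)+h*np.cos(a)])
    P=np.array([f(146,22),f(146,0),f(170,8),f(120,22)]);print(a.round(2),proj(c,P)[:3,1].round(),proj(t,P)[:3,0].round(),P[3].round())
```

```text
[198 158   6  50 164] [387.8 282.4  67. ]
[222 158   5  50 202] [420.6 282.5  67. ]
[204 163  15  30 363] [402.7 289.6  67. ]
[159 179  26  25 326] [346.4 270.   67. ]
[241 180  26  24 264] [461.8 269.5  67. ]
knob w [405.  271.1  94. ] t [399.5 268.2  94. ]
front corners [304.8 240.4  60. ] [508.1 240.8  60. ]
0.75 [ 90. 107. 121.] [188. 197. 201.] [401. 415. 158.]
0.8 [ 82. 102. 114.] [185. 194. 198.] [401. 420. 161.]
0.85 [ 74.  95. 106.] [182. 191. 194.] [401. 425. 165.]
0.9 [65. 88. 97.] [178. 188. 190.] [401. 431. 168.]
0.95 [55. 81. 88.] [174. 185. 186.] [401. 436. 170.]
1.0 [45. 73. 77.] [171. 181. 182.] [401. 442. 173.]
1.05 [35. 64. 66.] [167. 178. 178.] [401. 447. 175.]
1.1 [24. 55. 54.] [163. 174. 173.] [401. 453. 177.]
1.15 [12. 45. 40.] [159. 170. 169.] [401. 459. 179.]
```

The wrist view shows the deck clearly: square switch (172,191), round switch (254,192), knob (210,197). The lid's front edge is at rows 30–48, so the lid stands at about 1.08 rad. I'm moving in above and behind the press point.

```bash
python3 -m jog '[{"dx":-0.065,"dy":0.2,"dz":0,"ax":0,"ay":0,"az":0.003,"hand":-1},{"dx":-0.065,"dy":0.2,"dz":0,"ax":0,"ay":0,"az":0,"hand":-1},{"dx":-0.065,"dy":0.2,"dz":0,"ax":0,"ay":0,"az":0,"hand":-1},{"dx":-0.065,"dy":0.2,"dz":0,"ax":0,"ay":0,"az":0,"hand":-1},{"dx":0,"dy":0.07,"dz":-0.1,"ax":0,"ay":0,"az":0,"hand":-1},{"dx":0,"dy":0,"dz":-0.18,"ax":0,"ay":0,"az":0,"hand":-1},{"dx":0,"dy":0,"dz":-0.16,"ax":0,"ay":0,"az":0,"hand":-1},{"dx":0,"dy":0,"dz":-0.1,"ax":0,"ay":0,"az":0,"hand":-1},{"dx":0,"dy":0,"dz":0,"ax":0,"ay":0,"az":0,"hand":-1}]'
```

```text
time: 3.8
eef_pos: [406.5, 475.7, 252.7]
tcp_rot: [0.0, 0.704, 0.71, -0.002]
ft_force: [-0.4, -1.5, 0.8]
gripper_width: -0.2
grip_force: 0.0
```

```bash
python3 -m jog '[{"dx":-0.005,"dy":-0.014,"dz":0,"ax":0,"ay":0,"az":0,"hand":-1},{"dx":-0.005,"dy":-0.014,"dz":0,"ax":0,"ay":0,"az":0,"hand":-1},{"dx":-0.005,"dy":-0.014,"dz":-0.003,"ax":0,"ay":0,"az":0,"hand":-1},{"dx":0,"dy":-0.014,"dz":-0.003,"ax":0,"ay":0,"az":0,"hand":-1},{"dx":0,"dy":-0.014,"dz":-0.003,"ax":0,"ay":0,"az":0,"hand":-1},{"dx":0,"dy":-0.014,"dz":-0.005,"ax":0,"ay":0,"az":0,"hand":-1},{"dx":0,"dy":-0.014,"dz":-0.005,"ax":0,"ay":0,"az":0,"hand":-1}]'
```

```text
time: 4.5
eef_pos: [403.1, 457.7, 252.3]
tcp_rot: [-0.0, 0.704, 0.71, 0.0]
ft_force: [-0.5, 2.0, 3.3]
gripper_width: 0.0
grip_force: 1.7
```

```bash
python3 -m jog '[{"dx":0,"dy":-0.019,"dz":-0.008,"ax":0,"ay":0,"az":0,"hand":-1},{"dx":0,"dy":-0.019,"dz":-0.008,"ax":0,"ay":0,"az":0,"hand":-1},{"dx":0,"dy":-0.019,"dz":-0.008,"ax":0,"ay":0,"az":0,"hand":-1},{"dx":0,"dy":-0.018,"dz":-0.009,"ax":0,"ay":0,"az":0,"hand":-1},{"dx":0,"dy":-0.018,"dz":-0.009,"ax":0,"ay":0,"az":0,"hand":-1},{"dx":0,"dy":-0.018,"dz":-0.009,"ax":0,"ay":0,"az":0,"hand":-1},{"dx":0,"dy":-0.017,"dz":-0.011,"ax":0,"ay":0,"az":0,"hand":-1},{"dx":0,"dy":-0.017,"dz":-0.011,"ax":0,"ay":0,"az":0,"hand":-1},{"dx":0,"dy":-0.017,"dz":-0.011,"ax":0,"ay":0,"az":0,"hand":-1}]'
```

```text
time: 5.4
eef_pos: [403.1, 425.0, 235.1]
tcp_rot: [-0.0, 0.704, 0.71, -0.0]
ft_force: [0.9, 1.8, 0.9]
gripper_width: 0.2
grip_force: 1.3
```

```bash
python3 -m jog '[{"dx":0,"dy":-0.015,"dz":-0.013,"ax":0,"ay":0,"az":0,"hand":-1},{"dx":0,"dy":-0.015,"dz":-0.013,"ax":0,"ay":0,"az":0,"hand":-1},{"dx":0,"dy":-0.015,"dz":-0.013,"ax":0,"ay":0,"az":0,"hand":-1},{"dx":0,"dy":-0.014,"dz":-0.015,"ax":0,"ay":0,"az":0,"hand":-1},{"dx":0,"dy":-0.014,"dz":-0.015,"ax":0,"ay":0,"az":0,"hand":-1},{"dx":0,"dy":-0.014,"dz":-0.015,"ax":0,"ay":0,"az":0,"hand":-1},{"dx":0,"dy":-0.012,"dz":-0.016,"ax":0,"ay":0,"az":0,"hand":-1},{"dx":0,"dy":-0.012,"dz":-0.016,"ax":0,"ay":0,"az":0,"hand":-1},{"dx":0,"dy":-0.012,"dz":-0.016,"ax":0,"ay":0,"az":0,"hand":-1}]'; python3 -m jog '[{"dx":0,"dy":-0.01,"dz":-0.0175,"ax":0,"ay":0,"az":0,"hand":-1},{"dx":0,"dy":-0.01,"dz":-0.0175,"ax":0,"ay":0,"az":0,"hand":-1},{"dx":0,"dy":-0.01,"dz":-0.0175,"ax":0,"ay":0,"az":0,"hand":-1},{"dx":0,"dy":-0.008,"dz":-0.018,"ax":0,"ay":0,"az":0,"hand":-1},{"dx":0,"dy":-0.008,"dz":-0.018,"ax":0,"ay":0,"az":0,"hand":-1},{"dx":0,"dy":-0.008,"dz":-0.018,"ax":0,"ay":0,"az":0,"hand":-1}]'
```

```text
time: 6.3
eef_pos: [403.1, 400.5, 208.6]
tcp_rot: [-0.0, 0.704, 0.71, -0.0]
ft_force: [-0.6, 0.3, 3.1]
gripper_width: -0.1
grip_force: 1.3
time: 6.9
eef_pos: [403.1, 389.8, 187.3]
tcp_rot: [-0.0, 0.704, 0.71, -0.0]
ft_force: [0.5, -1.6, 2.5]
gripper_width: -0.2
grip_force: 1.2
```

```bash
python3 -m jog '[{"dx":0,"dy":-0.005,"dz":-0.014,"ax":0,"ay":0,"az":0,"hand":-1},{"dx":0,"dy":-0.005,"dz":-0.014,"ax":0,"ay":0,"az":0,"hand":-1},{"dx":0,"dy":-0.005,"dz":-0.014,"ax":0,"ay":0,"az":0,"hand":-1},{"dx":0,"dy":-0.005,"dz":-0.014,"ax":0,"ay":0,"az":0,"hand":-1},{"dx":0,"dy":-0.005,"dz":-0.014,"ax":0,"ay":0,"az":0,"hand":-1},{"dx":0,"dy":-0.004,"dz":-0.012,"ax":0,"ay":0,"az":0,"hand":-1},{"dx":0,"dy":-0.004,"dz":-0.012,"ax":0,"ay":0,"az":0,"hand":-1},{"dx":0,"dy":-0.002,"dz":-0.01,"ax":0,"ay":0,"az":0,"hand":-1},{"dx":0,"dy":-0.002,"dz":-0.01,"ax":0,"ay":0,"az":0,"hand":-1}]'; python3 -m jog '[{"dx":0,"dy":-0.001,"dz":-0.007,"ax":0,"ay":0,"az":0,"hand":-1},{"dx":0,"dy":-0.001,"dz":-0.007,"ax":0,"ay":0,"az":0,"hand":-1},{"dx":0,"dy":-0.001,"dz":-0.007,"ax":0,"ay":0,"az":0,"hand":-1}]'
```

```text
time: 7.8
eef_pos: [403.1, 382.5, 164.6]
tcp_rot: [-0.0, 0.704, 0.71, -0.0]
ft_force: [-0.0, -1.3, 2.4]
gripper_width: -0.3
grip_force: 1.0
time: 8.1
eef_pos: [403.1, 382.0, 160.5]
tcp_rot: [-0.0, 0.704, 0.71, 0.0]
ft_force: [-0.5, -0.5, 1.5]
gripper_width: 0.1
grip_force: 0.9
```

Near shut; pressing on slowly until the force rises.

```bash
python3 -m jog '[{"dx":0,"dy":0,"dz":-0.007,"ax":0,"ay":0,"az":0,"hand":-1},{"dx":0,"dy":0,"dz":-0.007,"ax":0,"ay":0,"az":0,"hand":-1},{"dx":0,"dy":0,"dz":-0.007,"ax":0,"ay":0,"az":0,"hand":-1}]'; python3 -m jog '[{"dx":0,"dy":0,"dz":-0.007,"ax":0,"ay":0,"az":0,"hand":-1},{"dx":0,"dy":0,"dz":-0.005,"ax":0,"ay":0,"az":0,"hand":-1},{"dx":0,"dy":0,"dz":0,"ax":0,"ay":0,"az":0,"hand":-1}]'
```

```text
time: 8.4
eef_pos: [403.1, 381.9, 156.3]
tcp_rot: [-0.0, 0.704, 0.71, -0.0]
ft_force: [-0.1, -2.0, 1.4]
gripper_width: 0.1
grip_force: 0.9
time: 8.7
eef_pos: [403.1, 382.0, 154.6]
tcp_rot: [0.0, 0.704, 0.71, 0.0]
ft_force: [-3.4, -5.5, 15.1]
gripper_width: -0.1
grip_force: 7.9
```

```bash
python3 -m jog '[{"dx":0,"dy":0,"dz":0.03,"ax":0,"ay":0,"az":0,"hand":-1},{"dx":0,"dy":0,"dz":0.1,"ax":0,"ay":0,"az":0,"hand":-1},{"dx":0,"dy":0,"dz":0.2,"ax":0,"ay":0,"az":0,"hand":-1},{"dx":0,"dy":-0.1,"dz":0.2,"ax":0,"ay":0,"az":0,"hand":-1},{"dx":0,"dy":-0.15,"dz":0.15,"ax":0,"ay":0,"az":0,"hand":-1},{"dx":0,"dy":-0.1,"dz":0,"ax":0,"ay":0,"az":0,"hand":-1},{"dx":0,"dy":0,"dz":0,"ax":0,"ay":0,"az":0,"hand":-1},{"dx":0,"dy":0,"dz":0,"ax":0,"ay":0,"az":0,"hand":-1}]'
python3 - <<'E'
from h import *
s=sensors.read_state();c=cam('wrist',s)
im=capture('wrist')[:,:,::-1];cv2.imwrite("pics/w2.png",im)
im=im.astype(int);m=((im.max(2)>130)&(im.max(2)-im.min(2)<40)).astype(np.uint8)
n,l,st,ce=cv2.connectedComponentsWithStats(m)
for i in range(1,n):
    x,y,w,h,A=st[i]
    if 60<A<3000: print(st[i],hit(c,(x+(w-1)/2,y+(h-1)/2),67).round(1))
E
```

```text
time: 9.5
eef_pos: [403.2, 311.9, 290.1]
tcp_rot: [0.0, 0.704, 0.71, 0.0]
ft_force: [-0.4, 0.0, 1.1]
gripper_width: -0.4
grip_force: 0.0
[ 438   38   74  292 1029] [653.7 310.3  67. ]
[241 181  16  36 510] [401.6 290.7  67. ]
[183 200  31  29 403] [343.4 271.5  67. ]
[283 201  31  29 355] [458.9 271.2  67. ]
[   0  286   69   57 1804] [123.5 130.6  67. ]
[149 308  22  21 183] [286.4 125.8  67. ]
```

View pics/w2.png

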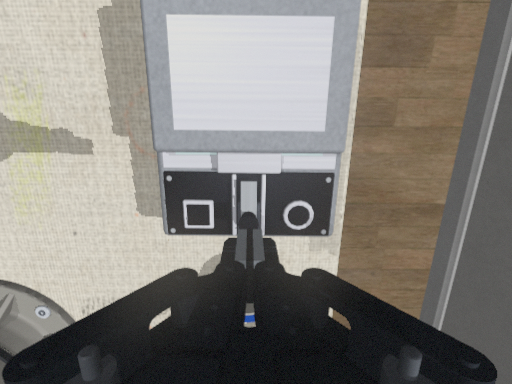

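The lid lies shut, with the lip visible at (250,162). The round switch is at (299,215), about (459,270) in the world, and the knob at (248,220). I'll go in front of the knob with a 20° tilt, which keeps the hand off the stop switch.

```bash
python3 -m jog '[{"dx":-0.01,"dy":-0.17,"dz":0,"ax":0.037,"ay":0,"az":0,"hand":-1},{"dx":0,"dy":-0.17,"dz":0,"ax":0.037,"ay":0,"az":0,"hand":-1},{"dx":0,"dy":-0.17,"dz":0,"ax":0.037,"ay":0,"az":0,"hand":-1},{"dx":0,"dy":0,"dz":-0.15,"ax":0,"ay":0,"az":0,"hand":-1},{"dx":0,"dy":0,"dz":-0.15,"ax":0,"ay":0,"az":0,"hand":-1},{"dx":0,"dy":0,"dz":-0.1,"ax":0,"ay":0,"az":0,"hand":-1},{"dx":0,"dy":0,"dz":0,"ax":0,"ay":0,"az":0,"hand":-1}]'; python3 -c "
from cell import sensors;s=sensors.read_state();print(s['joints'])"
```

```text
time: 10.25
eef_pos: [399.0, 225.1, 207.3]
tcp_rot: [-0.109, 0.695, 0.704, 0.1]
ft_force: [-0.1, -0.3, 0.4]
gripper_width: 0.1
grip_force: 0.0
[ 0.13813356  0.23570677 -0.70247574  2.20484353 -0.18977788  0.62242782
 -0.37961527]
```

```bash
python3 -m jog '[{"dx":0.01,"dy":-0.07,"dz":-0.03,"ax":0,"ay":0,"az":0,"hand":-1},{"dx":0,"dy":0,"dz":-0.1,"ax":0,"ay":0,"az":0,"hand":-1},{"dx":0,"dy":0,"dz":-0.1,"ax":0,"ay":0,"az":0,"hand":-1},{"dx":0,"dy":0,"dz":-0.06,"ax":0,"ay":0,"az":0,"hand":-1},{"dx":0,"dy":0,"dz":0,"ax":0,"ay":0,"az":0,"hand":-1}]'
python3 - <<'E'
from h import *
s=sensors.read_state();print(s['joints'])
a=capture('top')[120:260,190:330,::-1];b=capture('side')[140:240,200:320,::-1]
cv2.imwrite("pics/k1.png",np.hstack([cv2.resize(a,(400,400),interpolation=2),cv2.resize(b,(400,400),interpolation=2)]))
E
```

```text
time: 10.75
eef_pos: [401.9, 211.2, 150.9]
tcp_rot: [-0.108, 0.695, 0.704, 0.101]
ft_force: [-0.3, 0.1, 0.1]
gripper_width: -0.2
grip_force: 0.0
[ 0.11422508  0.33779534 -0.66031689  2.25205559 -0.12970218  0.4872994
 -0.38041176]
```

View pics/k1.png

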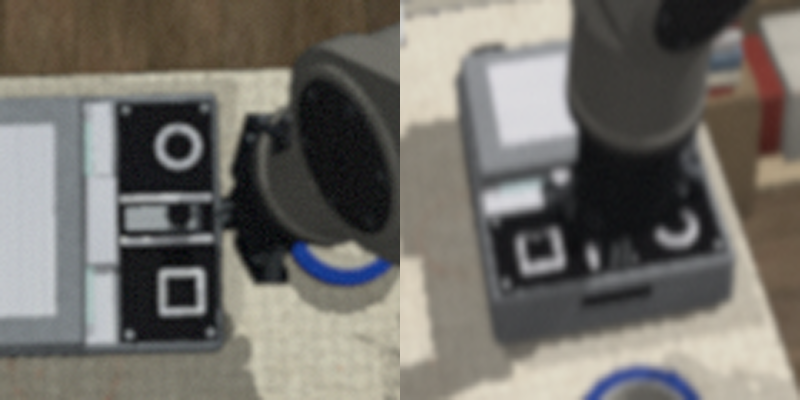

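The fingers sit in front of the knob and in line with it (the knob is at (182,213) in the left crop), and both switches are uncovered. Pushing.

```bash
python3 -m jog '[{"dx":-0.002,"dy":0.02,"dz":0,"ax":0,"ay":0,"az":0,"hand":-1},{"dx":0,"dy":0.02,"dz":0,"ax":0,"ay":0,"az":0,"hand":-1},{"dx":0,"dy":0.02,"dz":0,"ax":0,"ay":0,"az":0,"hand":-1},{"dx":0,"dy":0.02,"dz":0,"ax":0,"ay":0,"az":0,"hand":-1},{"dx":0,"dy":0.015,"dz":0,"ax":0,"ay":0,"az":0,"hand":-1},{"dx":0,"dy":0.015,"dz":0,"ax":0,"ay":0,"az":0,"hand":-1}]';python3 -m jog '[{"dx":0,"dy":0.015,"dz":0,"ax":0,"ay":0,"az":0,"hand":-1},{"dx":0,"dy":0.015,"dz":0,"ax":0,"ay":0,"az":0,"hand":-1},{"dx":0,"dy":0.015,"dz":0,"ax":0,"ay":0,"az":0,"hand":-1},{"dx":0,"dy":0.015,"dz":0,"ax":0,"ay":0,"az":0,"hand":-1}]'
```

```text
time: 11.45
eef_pos: [401.9, 232.9, 151.6]
tcp_rot: [-0.107, 0.695, 0.704, 0.102]
ft_force: [0.3, -1.2, 0.0]
gripper_width: -0.3
grip_force: 0.7
time: 11.85
eef_pos: [401.9, 244.9, 151.5]
tcp_rot: [-0.108, 0.695, 0.704, 0.102]
ft_force: [0.4, -2.6, 0.2]
gripper_width: 0.2
grip_force: 0.7
```

```bash
python3 -m jog '[{"dx":0,"dy":0.015,"dz":0,"ax":0,"ay":0,"az":0,"hand":-1},{"dx":0,"dy":0.015,"dz":0,"ax":0,"ay":0,"az":0,"hand":-1},{"dx":0,"dy":0.01,"dz":0,"ax":0,"ay":0,"az":0,"hand":-1}]';python3 -m jog '[{"dx":0,"dy":0.01,"dz":0,"ax":0,"ay":0,"az":0,"hand":-1},{"dx":0,"dy":0.01,"dz":0,"ax":0,"ay":0,"az":0,"hand":-1}]'
```

```text
time: 12.15
eef_pos: [401.9, 253.0, 151.6]
tcp_rot: [-0.108, 0.695, 0.704, 0.102]
ft_force: [1.2, -1.6, -0.5]
gripper_width: 0.2
grip_force: 0.7
time: 12.35
eef_pos: [401.9, 255.5, 151.2]
tcp_rot: [-0.107, 0.695, 0.703, 0.101]
ft_force: [1.2, -21.8, 6.6]
gripper_width: -0.0
grip_force: 9.3
```

```bash
python3 -m jog '[{"dx":0,"dy":-0.05,"dz":0,"ax":0,"ay":0,"az":0,"hand":-1},{"dx":0,"dy":-0.15,"dz":0,"ax":0,"ay":0,"az":0,"hand":-1},{"dx":0,"dy":-0.05,"dz":0.1,"ax":0,"ay":0,"az":0,"hand":-1},{"dx":0,"dy":0,"dz":0.2,"ax":0,"ay":0,"az":0,"hand":-1},{"dx":0,"dy":0,"dz":0.2,"ax":-0.03,"ay":0,"az":0,"hand":-1},{"dx":0.1,"dy":0.07,"dz":0.1,"ax":-0.033,"ay":0,"az":0,"hand":-1},{"dx":0.1,"dy":0.1,"dz":0,"ax":-0.033,"ay":0,"az":0,"hand":-1},{"dx":0.09,"dy":0.1,"dz":0,"ax":0,"ay":0,"az":0,"hand":-1},{"dx":0,"dy":0,"dz":0,"ax":0,"ay":0,"az":0,"hand":-1}]'
python3 - <<'E'
from h import *
s=sensors.read_state();print(rq(s['tcp_rot'])[:,2])
b=capture('top')[120:260,190:330,::-1];a=capture('wrist')[:,:,::-1]
cv2.imwrite("pics/k2.png",np.hstack([a,cv2.resize(b,(288,384),interpolation=2)]))
E
```

```text
time: 13.25
eef_pos: [461.0, 263.8, 271.6]
tcp_rot: [-0.003, 0.702, 0.712, -0.004]
ft_force: [-0.1, 0.4, -0.9]
gripper_width: -0.1
grip_force: 0.0
[-0.00966949 -0.00230786 -0.99995059]
```

View pics/k2.png

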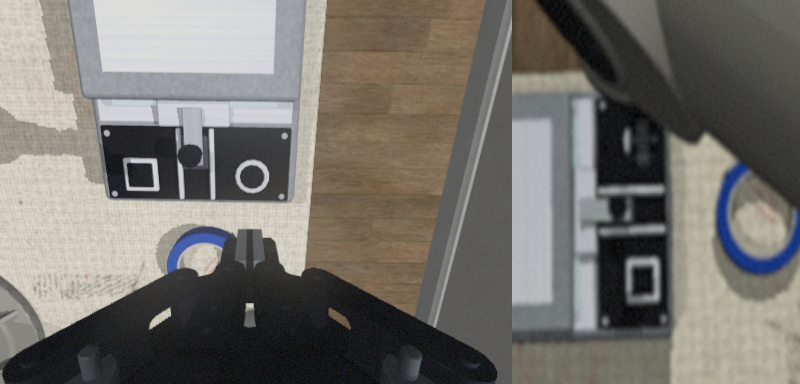

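The catch is home, with its tongue over the lip at (195,110) and the knob at (189,155). The round switch is at (252,177) in the wrist view.

Run:
```python
from h import *
c=cam('wrist');print(hit(c,(252.5,176.5),67),hit(c,(141.5,174.5),67),hit(c,(189.5,153),94))
```

```text
[459.4217873  268.92685804  67.        ] [344.21184961 269.45553114  67.        ] [401.55832885 296.59195438  94.        ]
```

```bash
python3 -m jog '[{"dx":-0.008,"dy":0.027,"dz":-0.12,"ax":0,"ay":0,"az":0,"hand":-1},{"dx":0,"dy":0,"dz":-0.15,"ax":0,"ay":0,"az":0,"hand":-1},{"dx":0,"dy":0,"dz":-0.14,"ax":0,"ay":0,"az":0,"hand":-1},{"dx":0,"dy":0,"dz":-0.07,"ax":0,"ay":0,"az":0,"hand":-1},{"dx":0,"dy":0,"dz":-0.03,"ax":0,"ay":0,"az":0,"hand":-1},{"dx":0,"dy":0,"dz":0,"ax":0,"ay":0,"az":0,"hand":-1}]'
```

```text
time: 13.95
eef_pos: [458.3, 265.7, 169.6]
tcp_rot: [-0.002, 0.703, 0.711, -0.005]
ft_force: [-0.6, -0.6, 0.3]
gripper_width: 0.2
grip_force: 0.0
```

```bash
python3 -m jog '[{"dx":0.009,"dy":0.017,"dz":0,"ax":0,"ay":0,"az":0,"hand":-1},{"dx":0,"dy":0,"dz":0,"ax":0,"ay":0,"az":0,"hand":-1},{"dx":0,"dy":0,"dz":0,"ax":0,"ay":0,"az":0,"hand":-1},{"dx":0,"dy":0,"dz":0,"ax":0,"ay":0,"az":0,"hand":-1},{"dx":0,"dy":0,"dz":0,"ax":0,"ay":0,"az":0,"hand":-1},{"dx":0,"dy":0,"dz":0,"ax":0,"ay":0,"az":0,"hand":-1},{"dx":0,"dy":0,"dz":0,"ax":0,"ay":0,"az":0,"hand":-1},{"dx":0,"dy":0,"dz":0,"ax":0,"ay":0,"az":0,"hand":-1},{"dx":0,"dy":0,"dz":0,"ax":0,"ay":0,"az":0,"hand":-1},{"dx":0,"dy":0,"dz":0,"ax":0,"ay":0,"az":0,"hand":-1}]'
for i in 1 2; do :; done
python3 -m jog '[{"dx":0,"dy":0,"dz":0,"ax":0,"ay":0,"az":0,"hand":-1},{"dx":0,"dy":0,"dz":0,"ax":0,"ay":0,"az":0,"hand":-1},{"dx":0,"dy":0,"dz":0,"ax":0,"ay":0,"az":0,"hand":-1},{"dx":0,"dy":0,"dz":0,"ax":0,"ay":0,"az":0,"hand":-1},{"dx":0,"dy":0,"dz":0,"ax":0,"ay":0,"az":0,"hand":-1},{"dx":0,"dy":0,"dz":0,"ax":0,"ay":0,"az":0,"hand":-1},{"dx":0,"dy":0,"dz":0,"ax":0,"ay":0,"az":0,"hand":-1},{"dx":0,"dy":0,"dz":0,"ax":0,"ay":0,"az":0,"hand":-1},{"dx":0,"dy":0,"dz":0,"ax":0,"ay":0,"az":0,"hand":-1},{"dx":0,"dy":0,"dz":0,"ax":0,"ay":0,"az":0,"hand":-1}]'
python3 -m jog '[{"dx":0,"dy":0,"dz":0,"ax":0,"ay":0,"az":0,"hand":-1},{"dx":0,"dy":0,"dz":0,"ax":0,"ay":0,"az":0,"hand":-1},{"dx":0,"dy":0,"dz":0,"ax":0,"ay":0,"az":0,"hand":-1},{"dx":0,"dy":0,"dz":0,"ax":0,"ay":0,"az":0,"hand":-1},{"dx":0,"dy":0,"dz":0,"ax":0,"ay":0,"az":0,"hand":-1},{"dx":0,"dy":0,"dz":0,"ax":0,"ay":0,"az":0,"hand":-1}]'
python3 - <<'E'
from h import *
b=capture('top')[120:260,170:330,::-1];a=capture('wrist')[:,:,::-1]
cv2.imwrite("pics/k3.png",np.hstack([a,cv2.resize(b,(288,384),interpolation=2)]))
E
```

```text
time: 14.95
eef_pos: [460.1, 269.5, 169.5]
tcp_rot: [-0.002, 0.703, 0.711, -0.005]
ft_force: [0.3, 0.5, -0.6]
gripper_width: -0.3
grip_force: 0.0
time: 15.95
eef_pos: [460.1, 269.5, 169.6]
tcp_rot: [-0.002, 0.703, 0.711, -0.005]
ft_force: [0.5, 0.4, -0.8]
gripper_width: -0.1
grip_force: 0.0
time: 16.55
eef_pos: [460.1, 269.5, 169.6]
tcp_rot: [-0.002, 0.703, 0.711, -0.005]
ft_force: [0.5, -0.4, 0.2]
gripper_width: 0.2
grip_force: 0.0
```

View pics/k3.png

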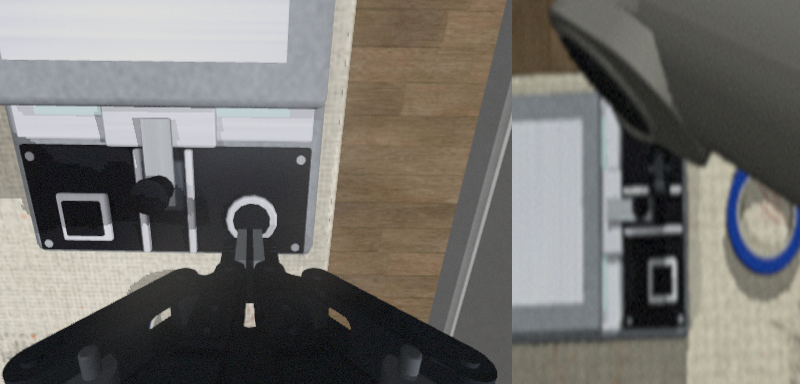

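The fingertips are over the round switch's ring at (250,215), and I held still there for about 2.5 s. Withdrawing upwards, away from both switches.

```bash
python3 -m jog '[{"dx":0,"dy":0,"dz":0.15,"ax":0,"ay":0,"az":0,"hand":-1},{"dx":0,"dy":0,"dz":0.2,"ax":0,"ay":0,"az":0,"hand":-1},{"dx":0,"dy":0,"dz":0.22,"ax":0,"ay":0,"az":0,"hand":-1},{"dx":0.1,"dy":0,"dz":0.22,"ax":0,"ay":0,"az":0,"hand":-1},{"dx":0.2,"dy":-0.05,"dz":0.15,"ax":0,"ay":0,"az":0,"hand":-1},{"dx":0.2,"dy":-0.05,"dz":0.15,"ax":0,"ay":0,"az":0,"hand":-1},{"dx":0.2,"dy":-0.05,"dz":0.1,"ax":0,"ay":0,"az":0,"hand":-1},{"dx":0,"dy":0,"dz":0,"ax":0,"ay":0,"az":0,"hand":-1},{"dx":0,"dy":0,"dz":0,"ax":0,"ay":0,"az":0,"hand":-1}]'
python3 - <<'E'
from h import *
b=capture('top')[120:260,140:340,::-1]
a=capture('side')[100:300,180:360,::-1]
cv2.imwrite("pics/k4.png",np.hstack([cv2.resize(b,(480,336),interpolation=2),cv2.resize(a,(302,336),interpolation=2)]))
E
```

```text
time: 17.55
eef_pos: [599.0, 239.7, 406.0]
tcp_rot: [-0.002, 0.704, 0.711, -0.005]
ft_force: [-0.6, 1.2, 0.1]
gripper_width: 0.3
grip_force: 0.0
```

View pics/k4.png

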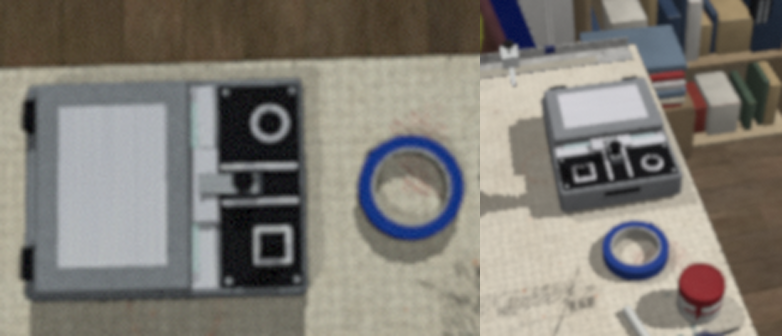

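The lid is flat, the catch is home over the lip, the tape has not moved and the hand is clear. Handing in.

```bash
python3 -c "
from cell import sign_off;print(sign_off())"
```

```text
the job is handed in; nothing more can be done
None
```

I pressed the lid shut, pushed the catch home and held still over the round switch for about 2.5 s, then withdrew and handed the job in at about 17.7 s; no camera view showed whether the lamp actually came on.

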